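# Hold a contact probe square on the check plate

## Robot

A 6-joint arm with a two-finger parallel gripper is mounted at the origin on a cart in front of the work surface, level with it; the furniture and walls round the work are solid. World frame = base frame: x ahead of the robot, y to its left, z up, the work surface at z = 0. Lengths are in m, angles in degrees, forces in N, time in s.
With the tool pointing down it reaches from about 0.3 to 0.95 m from the base axis. Payload 3.1 kg.
Tool frame: the origin (TCP) lies midway between the tips of the shut fingers; the grasp point (between the pads) lies arm.pinch_z behind it (arm.pinch_z is the distance from the TCP to the grasp point, in m); z points along the fingers, y is the line along which they close (so a half turn about z gives the same grasp; the last joint's range is limited). The gripper opens to 85 mm and grips with 20 to 120 N. Pads are 22 mm wide; open, the fingers measure 114 mm over their backs; the gripper's body (76 mm by 85 mm) begins 54 mm behind the grasp point. The pads swing forward as they close: fully open they stand 13 mm farther back than shut.
Start: joints at [-74.582, 17.653, 93.61, -0, 68.738, -3.994], TCP at [0.208, -0.589, 0.231] pointing down, gripper open.
Joint ranges: [-175.34, 175.34], [-45.06, 112.39], [2.9, 150.54], [-68.45, 248.45], [3.09, 151.38], [-168.51, 168.51]. Speed limits (degrees/s): [159.86, 159.86, 180, 180, 180, 180].

## Interface

Orientations are given as [roll, pitch, yaw] about the fixed x, y, z axes, in that order (R = Rz(yaw) Ry(pitch) Rx(roll)).
In Python, from station import monitor, imaging, order, arm gives the robot as it stands.
- The arm moves only by the shell command python3 -m pendant 'ROWS'. ROWS is JSON, a list of rows, each a list of 3 entries, a list of its own where there are three numbers: the shift along the tool's x, y, z as a fraction of full scale, then the turn, a rotation vector about the tool's x, y, z as a fraction of full scale, then the opening, from 0 (shut) to 1 (fully open). A call has exactly 8 rows; each row shifts and turns the commanded pose from where the row before left it, along the tool's axes as they then stand; what a row does not reach is not made up. Full scale, the value 1, is 500 mm for a shift and 10 degrees for a turn. A row lasts 1/8 s, in which the tool goes at most 62.5 mm and 10.7 degrees, less where a joint would pass 70% of its speed; a pose out of reach is approached as far as the arm can. A call with a number of a shift or a turn outside -1 to 1 is refused whole. A call with a gripper value outside its range is refused whole. The fingers move at their own pace and stop on an object; the grip force is fixed at half the most. Time passes only in rows, so rows that do not move let the fingers close, or fill a call up. It gives the time, the measured TCP pose, the force, the opening and the grip force at its end, in the units of the state.
- monitor.get_state(): the state, without advancing time (a new reading comes with each control period).
- imaging.grab_frame(name): name is "scene" or "top"; returns a dict with "pixels" (480x640x3 uint8, red, green, blue), "range_z" (480x640 float32, m along the optical axis (not along the pixel's ray), 0 where there is no reading), "camera_matrix" (3x3 intrinsics, pixels), "rvec" (rotation vector, rad) and "tvec" (3), from world to camera coordinates, as OpenCV has them. Camera axes: x right, y down, z forward; pixel columns grow to the right and rows downward; lengths in m; the calibration is good to about 2 mm. A picture is of the moment at which its call begins.
- order.finish_job(): hands the job in; it is judged then, once.
The state is a dict: "time": time; "joint_pos": joint angles; "qvel": joint speeds; "tau": joint torques, N m; "eef_pos": TCP position; "tool_rot": TCP orientation; "ft_force": force on the tool from outside, world axes, zero at the start; "wrist_torque": the same for the moment, N m; "grip_width": finger opening in m; "grip_force": force on a finger pad.
Only numpy, scipy, OpenCV 4.12 (cv2) and the standard library are available. Lean on these libraries where they do the work, as an engineer would, in place of code of your own. Each camera call takes 0.05 s, during which the arm holds its last target. There are 200 camera calls.

## Task

Draw the black-knobbed locking pin out of the probe stand and lay it in the open notch in the blue block at the stand's side, knob to the front. Then lift the orange contact probe out of the stand and hold it square to the sloping metal plate of the check block, its brass tip inside the red ring and pressed gently until the sprung tip is about half in. Finish while still holding it there: the program ends with the probe in the gripper and on the plate; leave everything else as it stands.

Things in the scene. Friction and masses are not known exactly. Their poses are not given: they have to be found in the camera images.
- stand: White fixed stand. Origin: on the probe bore's axis, at the worktop; x to its back, y to its left, z up. Base x -38..38, y -74..32 mm, 12 thick. Shelf top at z 70 mm with a 20 mm bore at x 0, y 0 where the probe hangs by its collar. Two aluminium cheeks on it (x -32..-22 and 22..32, y 4..27, top z 96) carry the pin above the collar and bar it. Blue notch block: x -34..34, y -72..-32, top z 75.
- bore_mouth (a point): Front mouth of the pin's cross bore, its centre, at x -32, y 15.5, z 84 mm of the stand. The bore is 10 x 10 mm and runs along the stand's x through both cheeks. The pin comes out forward, along the stand's -x; it is free of both cheeks after 63 mm.
- notch (a point): Middle of the notch's floor, at x 0, y -52, z 60 mm of the stand: a groove in the blue block along the stand's x, open at top and ends, 68 mm long, 12 wide, 15 deep, sides flared. The parked pin lies with its rod on the floor, axis at z 64 mm, knob before the block's front, knob centre about 59 mm (40 to 85) to the stand's -x of this point.
- pin: Loose locking pin, 40 g. Origin: middle of its black knob, a lying cylinder 18 mm thick, 30 long, to pinch from above. Its x runs from knob to rod end: steel rod 8 mm thick at x 15 to 90 mm, stop flange 15 mm across at x 22 to 25. It may roll about x. At the start it is pushed in, knob at the stand's front, origin 83 mm above the worktop, 59 mm before the probe's axis.
- probe: Loose contact probe, 80 g. Origin: end of the tip when fully out; z along the probe to the handle. Brass tip 6 mm thick from z 0, steel barrel 16 thick z 12 to 50, collar 38 across z 50 to 58, round orange handle 22 thick z 58 to 120. Hangs upright in the stand, origin 20 mm, handle top 140 mm above the worktop; must rise over 58 mm to clear the shelf, possible only with the pin out.
- handle (a point): Point to grip the probe, on its axis, 98 mm above its origin, 22 mm below the handle's top.
- tip (a point): End of the sprung brass tip (moves in with the tip).
- plunger (a joint): How far the sprung tip is pushed into the probe, m: 0 fully out, 0.012 fully in, half in 0.006. Spring 600 N/m (about 3.6 N half in).
- block: Fixed white check block, 80 x 80 mm, origin at the centre of its underside; front to its -x. Its top is a housing with a metal plate which slopes at 20 degrees, low at the front, high at the back.
- plate: The sloping metal plate on the check block, 70 x 74 mm. Origin: centre of the red ring (inner diameter 16, outer 22 mm, small black dot in the middle), 48 mm above the worktop; z is square to the plate, outwards (upwards and towards the block's front), x runs up the slope.
- amber_bottle_2: Bystander: amber dropper bottle with red teat, 38 mm wide, 111 mm high. Origin at the underside.
- white_bottle: Bystander: white bottle with blue cap, 33 mm wide, 66 mm high. Origin at the underside.
- timer: Bystander: white timer, 58 x 62 x 20 mm. Origin at the underside.
- coverslip_box: Bystander: small blue and white box, 31 x 31 x 20 mm. Origin at the underside.
- beaker: Bystander: small clear beaker, 45 mm wide, 58 mm high. Origin at the underside.

How it is judged (in metres and radians):
On the way, in this order (a step that is already met when the one before it is completed fails the run):
1. the pin is out of the bore, lies in the side notch and is let go (x of pin in the frame of stand between -0.085 and -0.04 m and y of pin in the frame of stand between -0.058 and -0.046 m and z of pin in the frame of stand between 0.059 and 0.069 m and angle between the x axis of pin and the x axis of stand, either way round below 0.15 rad and contact force between the fingers and pin below 0.05 N and linear speed of pin below 0.02 m/s), for 0.2 s.
2. the probe is lifted clear out of the stand in the gripper (contact force between the fingers and probe above 1 N and z of probe in the frame of stand above 0.07 m and contact force between probe and stand below 0.05 N), for 0.1 s.
At the end, for the whole second after the job is handed in: Pin at rest in the notch, untouched, origin within 6 mm of its middle line, 40-85 mm before its middle, within 0.15 rad. Probe still, held in the gripper off the stand, within 0.14 rad of square to the plate, tip within 8 mm of the ring centre, 3-9 mm in, 0.5-9 N on the block (all of step 1 and contact force between the fingers and probe above 1 N and contact force between probe and stand below 0.05 N and contact force between probe and block between 0.5 and 9 N and distance between tip and plate below 0.008 m and angle between the z axis of probe and the z axis of plate, either way round below 0.14 rad and value of joint plunger between 0.003 and 0.009 m and linear speed of probe below 0.02 m/s); the arm keeps its last pose, push and grip.
It fails at once if the probe is pressed hard on the check block (over 15 N) (contact force between probe and block above 15 N).
It fails at once if a bystander is moved by more than 20 mm (distance of any of amber_bottle_2, white_bottle, timer, coverslip_box, beaker from where it was at the start of the episode above 0.02 m).
It also fails if it takes over 48 s, if anything falls off the work surface, if the arm or the gripper's body presses on something with over 40 N, if the wrist force passes 120 N, or if a joint passes its speed limit or range.

## Working session

There is one attempt and no reset: what is moved stays moved. The work goes in short steps, Python scripts to look and compute and a shell command to move; the robot and the scene stay as the last step left them, time stands still between calls to the robot, and variables do not carry over. Pictures are saved under pics/ and viewed, at most 10 in all, crops included, and the job is handed in when it is done.

```bash
mkdir -p pics; cat > h.py <<'E'
import numpy as np, cv2
from station import monitor, imaging, order, arm
from scipy.spatial.transform import Rotation as Ro
def grab(n):
    f=imaging.grab_frame(n); np.savez('%s.npz'%n,**f); return f
def load(n): return dict(np.load('%s.npz'%n))
def pts(f):
    K=f['camera_matrix'];R=cv2.Rodrigues(np.array(f['rvec'],float))[0];t=np.array(f['tvec']).ravel()
    z=f['range_z'].astype(float);v,u=np.mgrid[:480,:640]
    c=np.stack([(u-K[0,2])*z/K[0,0],(v-K[1,2])*z/K[1,1],z],-1)
    return (c-t)@R
def proj(f,p):
    return cv2.projectPoints(np.array(p,float).reshape(-1,3),np.array(f['rvec'],float),np.array(f['tvec'],float),f['camera_matrix'],None)[0].reshape(-1,2)
E
python3 - <<'E'
from h import *
for n in('scene','top'):
    f=grab(n); cv2.imwrite('pics/%s0.png'%n,f['pixels'][...,::-1])
    R=cv2.Rodrigues(np.array(f['rvec'],float))[0]; print(n,-R.T@np.array(f['tvec']).ravel(),R[2],f['camera_matrix'][0,0])
s=monitor.get_state();print(s,arm.pinch_z)
E
```

```text
scene [-0.01665123  0.6296685   0.67766394] [ 0.61785798 -0.51925857 -0.59044226] 436.2650062252176
top [0.41631211 0.1158855  1.25532001] [ 0.11846752 -0.00810223 -0.99292487] 573.4071113404228
{'time': 0.1, 'joint_pos': array([-7.45838604e+01,  1.77014505e+01,  9.36818722e+01,  1.69030975e-04,
        6.87386353e+01, -3.99247977e+00]), 'qvel': array([ 0.00387355, -0.12695754, -0.17554633, -0.00476829,  0.02579158,
        0.00781519]), 'tau': array([-1.16108415e-03, -4.16408265e+01, -2.77644020e+01, -1.14590548e-04,
        4.04032748e-03,  6.32878709e-06]), 'eef_pos': array([ 0.20747502, -0.5887623 ,  0.23014385]), 'tool_rot': array([-1.79878349e+02, -8.64839871e-03,  1.94085488e+01]), 'ft_force': array([-0.55143232,  0.54790559,  0.32142708]), 'wrist_torque': array([0.0249524 , 0.02310406, 0.00021141]), 'grip_force': 0.0, 'grip_width': 0.08521036447582682} 0.0187
```

View pics/scene0.png

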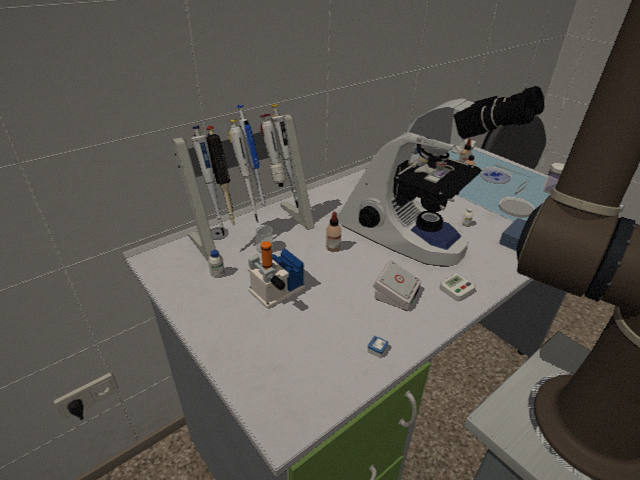

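View pics/top0.png

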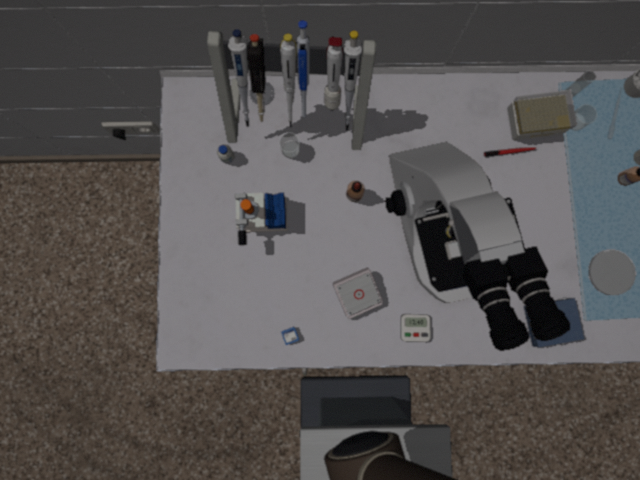

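The top view shows probe at about (247,207), knob (242,237), notch block (275,210), ring (359,295). The stand's front faces the robot. Next I'll zoom in and measure.

```bash
python3 - <<'E'
from h import *
f=load('top'); im=f['pixels'][...,::-1]
a=cv2.resize(im[180:255,220:300],None,fx=7,fy=7,interpolation=cv2.INTER_CUBIC)
b=cv2.resize(im[260:325,325:390],None,fx=4,fy=4,interpolation=cv2.INTER_CUBIC)
c=np.zeros((525,560+260,3),np.uint8);c[:,:560]=a;c[:260,560:]=b
cv2.imwrite('pics/c.png',cv2.resize(c,(800,512)))
P=pts(f);np.set_printoptions(precision=4,suppress=True)
hsv=cv2.cvtColor(f['pixels'],cv2.COLOR_RGB2HSV)
for n,(u0,u1,v0,v1),lo,hi in [('orange',(235,262,195,218),(3,180,120),(18,255,255)),('blue',(260,290,190,232),(100,120,30),(125,255,255)),('knob',(233,252,228,248),(0,0,0),(180,255,45)),('ring',(345,372,282,308),(0,90,60),(180,255,255))]:
    m=cv2.inRange(hsv[v0:v1,u0:u1],lo,hi)>0; Q=P[v0:v1,u0:u1][m]; vu=np.argwhere(m)+[v0,u0]
    print(n,m.sum(),'px',vu.mean(0)[::-1],'med',np.median(Q,0),'min',np.percentile(Q,3,axis=0),'max',np.percentile(Q,97,axis=0))
# plate plane fit
Q=P[285:305,348:370].reshape(-1,3);c0=np.median(Q,0);w=np.linalg.svd(Q-Q.mean(0))[2][2];print('plate n',w*np.sign(w[2]),Q.mean(0))
# blue block rect
m=(cv2.inRange(hsv[190:232,260:290],(100,120,20),(125,255,255))>0).astype(np.uint8)
vu=np.argwhere(m)[:,::-1]+[260,190];print(cv2.minAreaRect(vu.astype(np.float32)))
print(np.round(P[237,225:300,2]*1000),np.round(P[207,225:300,2]*1000))
E
```

```text
orange 70 px [245.4571 204.2429] med [0.6081 0.2568 0.1416] min [0.6004 0.2485 0.1379] max [0.6168 0.2631 0.1458]
blue 640 px [274.7781 210.4844] med [0.6067 0.2042 0.0709] min [0.5763 0.1857 0.0412] max [0.6393 0.222  0.0794]
knob 95 px [241.9789 237.2947] med [0.5488 0.2694 0.0917] min [0.5351 0.2637 0.0868] max [0.5617 0.2759 0.0979]
ring 26 px [358.4615 293.8846] med [0.4299 0.033  0.0499] min [0.4216 0.0222 0.0463] max [0.4382 0.0413 0.0544]
plate n [0.9996 0.0297 0.0036] [0.4288 0.0323 0.0569]
((274.5, 210.0), (34.0, 19.0), 90.0)
[   0.   -2.   -1.    2.    5.   -0.   -1.    3.    4.    5.   -1.    7.
    2.   94.   94.   93.   94.   95.   92.   90.   87.   -3.   -1.    5.
   -2.    1.   -0.    3.   -4.    2.    1.   -2.    0.    1.    6.    2.
    4.    2.    3.    5.    4.   -2.   -4.    2.    3.   -4.    2.    0.
   -1.    3.    1.   -1.    0.   -3.    3.    2.    1.    1.   -1.   -2.
    2.   -0.    4.    1.    3.    2.    2.    3.    0.   -1.    5.    5.
 1255.   -0.   -0.] [  0.  -1.   6.  -4.  -5.  -1.   3.   0.   3.  -0.   1.  68.  71.  69.
  87.  88. 140. 142. 143. 139. 144. 141. 142. 140. 140. 135. 120. 113.
  96.  82.  80.  76.  80.  70.  75.  70.  75.  72.  71.  34.  75.  71.
  76.  77.  75.  69.  68.  59.  65.  58.  60.  58.  69.  70.  73.  79.
  79.  77.  80.  49.  16.   4.   5.  -1.   0.   1.   2.   4.   6.   1.
   5.   3.   1.  -1.   3.]
```

View pics/c.png

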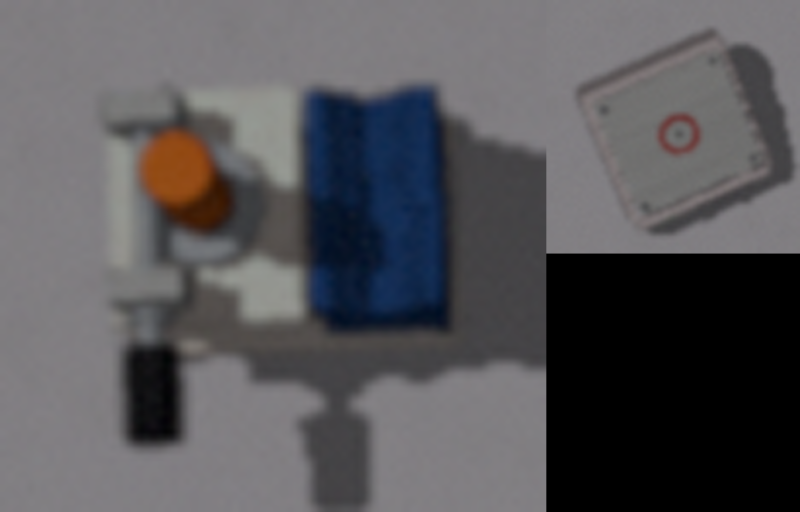

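The crop shows knob centre at (242.4,237.7), handle top (245.9,204.5), block back corners, and ring at (359.0,294.3). The plate is turned about 24°. Now I'll fit the poses.

```bash
python3 - <<'E'
from h import *
from scipy.optimize import least_squares
np.set_printoptions(precision=4,suppress=True)
f=load('top');K=f['camera_matrix'];R=cv2.Rodrigues(f['rvec'])[0];t=f['tvec'].ravel()
C=-R.T@t
def bp(px,z):
    d=R.T@np.linalg.inv(K)@[px[0],px[1],1]; return C+d*(z-C[2])/d[2]
cr=lambda x,y:(x/6.829+220,y/6.829+180)
cb=lambda x,y:((x-546.3)/3.902+325,y/3.902+260)
obs=[(cr(177,167),(0,0,.14)),(cr(153,394),(-.059,.0155,.084)),(cr(308,92),(.034,-.032,.075)),(cr(437,89),(.034,-.072,.075)),(cr(147,308),(-.034,.0155,.085))]
for o in obs: print(bp(o[0],o[1][2]))
def world(p,L): c,s=np.cos(p[2]),np.sin(p[2]);L=np.array(L);return np.c_[p[0]+c*L[:,0]-s*L[:,1],p[1]+s*L[:,0]+c*L[:,1],L[:,2]]
U=np.array([o[0] for o in obs]);L=[o[1] for o in obs]
r=least_squares(lambda p:(proj(f,world(p,L))-U).ravel(),[.6,.26,0],loss='soft_l1')
print('stand',r.x[:2],np.degrees(r.x[2]));print(r.fun.reshape(-1,2)); p=r.x
print('ring',bp(cb(679,134),.048))
P=pts(f);Q=P[278:310,340:378].reshape(-1,3);Q=Q[(Q[:,2]>.03)&(Q[:,2]<.075)]
rr=least_squares(lambda a:a[0]+a[1]*(Q[:,0]-.43)+a[2]*(Q[:,1]-.03)-Q[:,2],[.05,0,0],loss='soft_l1',f_scale=.004);g=rr.x
print('plate',g,'slope',np.degrees(np.arctan(np.hypot(g[1],g[2]))),'yaw',np.degrees(np.arctan2(g[2],g[1])))
for a in [(585,93),(715,35),(770,170),(645,225)]: q=bp(cb(*a),.048); print(bp(cb(*a),.048+g[1]*(q[0]-.43)+g[2]*(q[1]-.03)))
# check in scene overlay
s=load('scene');im=s['pixels'][...,::-1].copy()
W=world(p,[(0,0,.14),(-.074,.0155,.084),(-.044,.0155,.084),(-.034,-.052,.06),(.034,-.052,.06),(-.034,-.032,.075),(.034,-.032,.075),(.034,-.072,.075),(-.034,-.072,.075),(-.038,.032,.012),(-.038,-.074,.012)])
W=np.r_[W,[bp(cb(679,134),.048)]]
big=cv2.resize(im[225:320,235:435],None,fx=4,fy=4,interpolation=cv2.INTER_CUBIC)
for q in proj(s,W): cv2.circle(big,tuple(int(v) for v in ((q-[235,225])*4+1.5)),2,(0,255,0),-1)
cv2.imwrite('pics/ov.png',big)
E
```

```text
[0.608  0.2554 0.14  ]
[0.5486 0.2698 0.084 ]
[0.6418 0.2235 0.075 ]
[0.6421 0.184  0.075 ]
[0.5746 0.2714 0.085 ]
stand [0.608  0.2555] 0.310234071475003
[[-0.0147  0.0444]
 [-0.4216 -0.1097]
 [-0.0769 -0.1536]
 [ 0.1866 -0.1257]
 [ 0.3141  0.3526]]
ring [0.4292 0.0307 0.048 ]
plate [0.0483 0.3245 0.1393] slope 19.44908571597252 yaw 23.232879183010894
[0.4516 0.0811 0.0622]
[0.4812 0.0111 0.0621]
[ 0.4091 -0.0191  0.0346]
[0.3808 0.0493 0.035 ]
```

View pics/ov.png

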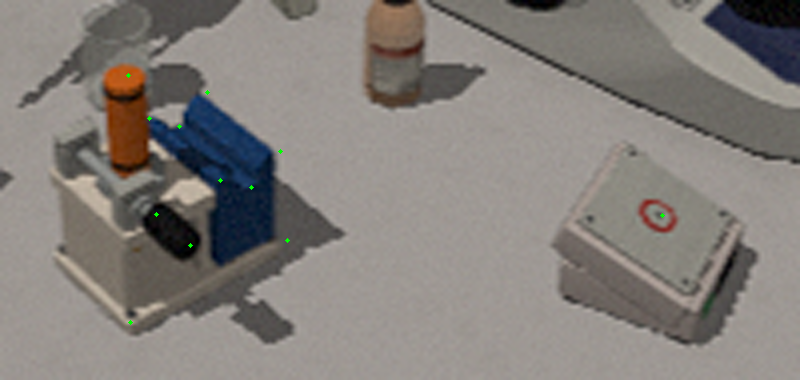

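Overlay: the fitted dots land within ~2 px of knob, block and ring, so the poses agree to about 2–3 mm. Before moving I'll check obstacle heights along the way.

```bash
python3 - <<'E'
from h import *
P=pts(load('top')).reshape(-1,3)
for y0 in np.arange(-.6,.4,.1):
    m=(P[:,1]>y0)&(P[:,1]<y0+.1)&(P[:,0]>.15)&(P[:,0]<.9)
    print('%.1f'%y0,[int(1000*np.percentile(P[m&(P[:,0]>x)&(P[:,0]<x+.08),2],99)) if (m&(P[:,0]>x)&(P[:,0]<x+.08)).sum()>20 else None for x in np.arange(.2,.8,.08)])
E
```

```text
-0.6 [5, 6, 17, 18, 8, 70, 64, 15]
-0.5 [6, 41, 41, 17, 7, 7, 7, 76]
-0.4 [6, 41, 42, 7, 6, 6, 14, 76]
-0.3 [5, 401, 435, 398, 214, 210, 15, 7]
-0.2 [6, 426, 433, 394, 376, 292, 194, 7]
-0.1 [557, 23, 46, 213, 266, 273, 152, 6]
-0.0 [362, 6, 56, 62, 7, 108, 24, 259]
0.1 [4, 23, 1255, 7, 77, 78, 59, 244]
0.2 [5, 7, 7, 6, 103, 143, 8, 233]
0.3 [6, 7, 7, 7, 7, 7, 68, 179]
```

```bash
python3 -m pendant '[[[0,0,-0.08],[0,0,0.96],0.6],[[0,0,-0.08],[0,0,0.95],0.6],[[0,-0.08,-0.04],[0,0,0],0.6],[[0.02,-0.12,0],[0,0,0],0.6],[[0.02,-0.12,0],[0,0,0],0.6],[[0.02,-0.12,0],[0,0,0],0.6],[[0.02,-0.12,0],[0,0,0],0.6],[[0.02,-0.12,0],[0,0,0],0.6]]'
```

```text
time: 1.1
eef_pos: [0.2556, -0.2471, 0.3308]
tool_rot: [-180.0, -0.0, 0.3]
ft_force: [0.9, -0.0, 0.5]
grip_width: 0.0515
grip_force: 0.0
```

```bash
python3 - <<'E'
from h import *
P=pts(load('top')).reshape(-1,3)
for y in np.arange(-.35,.0,.03):
    m=(P[:,1]>y)&(P[:,1]<y+.03)&(P[:,2]>.2)&(P[:,2]<.5)&(P[:,0]>.2)
    print('%.2f'%y,np.sort(P[m,0])[3:4],m.sum())
print(monitor.get_state()['ft_force'],monitor.get_state()['joint_pos'])
E
```

```text
-0.35 [0.93750616] 410
-0.32 [0.93724783] 419
-0.29 [0.51245779] 430
-0.26 [0.35731874] 832
-0.23 [0.35343396] 2171
-0.20 [0.34427997] 3100
-0.17 [0.34002987] 4255
-0.14 [0.34766659] 5114
-0.11 [0.4310078] 2549
-0.08 [0.48574464] 723
-0.05 [0.20131218] 464
-0.02 [0.2001477] 681
[ 0.87055793 -0.04163167  0.47008001] [-5.10894879e+01 -1.95059325e+01  1.18730029e+02  3.61782030e-02
  8.07911082e+01  3.86529053e+01]
```

```bash
python3 -m pendant '[[[-0.015,-0.1,0],[0,0,0],0.6],[[0,-0.12,0],[0,0,0],0.6],[[0.01,-0.12,0],[0,0,0],0.6],[[0.06,-0.1,0],[0,0,0],0.6],[[0.1,-0.06,0],[0,0,0],0.6],[[0.1,-0.06,0],[0,0,0],0.6],[[0.06,-0.1,0],[0,0,0],0.6],[[0.03,-0.12,0],[0,0,0],0.6]]'
```

```text
time: 2.1
eef_pos: [0.4273, 0.1432, 0.3306]
tool_rot: [180.0, 0.0, 0.3]
ft_force: [0.0, -0.4, -0.5]
grip_width: 0.051
grip_force: 0.0
```

```bash
python3 -m pendant '[[[0.08,-0.084,0.05],[0,0,0],0.6],[[0.08,-0.085,0.1],[0,0,0],0.6],[[0.076,-0.085,0.1],[0,0,0],0.6],[[0,0,0.1],[0,0,0],0.6],[[0,0,0.07],[0,0,0],0.6],[[0,0,0],[0,0,0],0.6],[[0,0,0],[0,0,0],0.6],[[0,0,0],[0,0,0],0.6]]'
python3 - <<'E'
from h import *
a=grab('top')['pixels'][170:270,190:300,::-1];b=grab('scene')['pixels'][180:310,200:330,::-1]
cv2.imwrite('pics/g1.png',np.hstack([cv2.resize(a,(396,360)),cv2.resize(b,(360,360))]))
E
```

```text
time: 3.1
eef_pos: [0.5308, 0.254, 0.1423]
tool_rot: [-179.9, -0.3, 0.3]
ft_force: [0.1, -0.2, 0.9]
grip_width: 0.0511
grip_force: 0.0
```

View pics/g1.png

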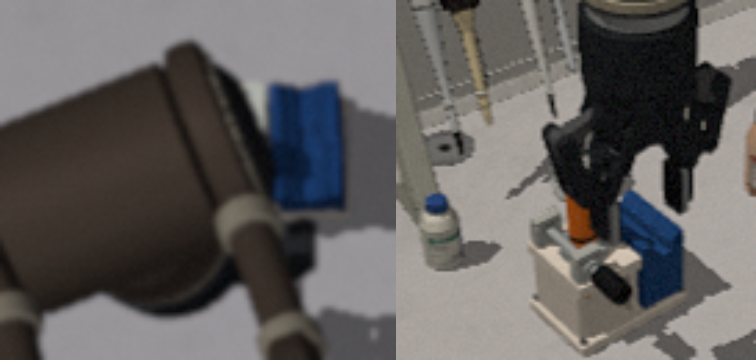

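The scene view shows the gripper above the knob, slightly right of it, with the fingers in front of the handle. The rows undershot, so I'll correct, descend and close.

```bash
python3 -m pendant '[[[0.014,-0.017,0],[0,0,0],0.6],[[0.014,-0.016,0],[0,0,0],0.6],[[0,0,0.04],[0,0,0],0.6],[[0,0,0.04],[0,0,0],0.6],[[0,0,0.04],[0,0,0],0.6],[[0,0,0.029],[0,0,0],0.6],[[0,0,0],[0,0,0],0.6],[[0,0,0],[0,0,0],0.45]]'
python3 -m pendant '[[[0,0,0],[0,0,0],0.3],[[0,0,0],[0,0,0],0.25],[[0,0,0],[0,0,0],0.2],[[0,0,0],[0,0,0],0.15],[[0,0,0],[0,0,0],0.1],[[0,0,0],[0,0,0],0.1],[[0,0,0],[0,0,0],0.1],[[0,0,0],[0,0,0],0.1]]'
```

```text
time: 4.2
eef_pos: [0.5434, 0.2701, 0.0655]
tool_rot: [-180.0, -0.0, 0.3]
ft_force: [-0.2, 0.3, 0.1]
grip_width: 0.0388
grip_force: 0.0
time: 5.2
eef_pos: [0.5434, 0.2702, 0.0655]
tool_rot: [-180.0, -0.1, 0.3]
ft_force: [0.8, 0.1, 2.9]
grip_width: 0.016
grip_force: 58.6
```

```bash
python3 -m pendant '[[[-0.01,0,0],[0,0,0],0.1],[[-0.02,0,0],[0,0,0],0.1],[[-0.02,0,0],[0,0,0],0.1],[[-0.02,0,0],[0,0,0],0.1],[[-0.02,0,0],[0,0,0],0.1],[[-0.02,0,0],[0,0,0],0.1],[[-0.02,0,0],[0,0,0],0.1],[[0,0,0],[0,0,0],0.1]]'
```

```text
time: 6.2
eef_pos: [0.4757, 0.2692, 0.0643]
tool_rot: [179.9, 0.2, 0.3]
ft_force: [0.2, -0.1, -0.2]
grip_width: 0.0159
grip_force: 58.5
```

```bash
python3 -m pendant '[[[-0.024,0,0],[0,0,0],0.1],[[0,0,-0.03],[0,0,0],0.1],[[0,0.045,-0.03],[0,0,0],0.1],[[0,0.045,0],[0,0,0],0.1],[[0,0.044,0],[0,0,0],0.1],[[0.05,0,0],[0,0,0],0.1],[[0.05,0,0],[0,0,0],0.1],[[0.052,0,0],[0,0,0],0.1]]'
python3 -m pendant '[[[0,0,0],[0,0,0],0.1],[[0,0,0],[0,0,0],0.1],[[0,0,0],[0,0,0],0.1],[[0,0,0],[0,0,0],0.1],[[0,0,0],[0,0,0],0.1],[[0,0,0],[0,0,0],0.1],[[0,0,0],[0,0,0],0.1],[[0,0,0],[0,0,0],0.1]]'
python3 - <<'E'
from h import *
b=grab('scene')['pixels'][215:315,215:335,::-1]
cv2.imwrite('pics/g2.png',cv2.resize(b,(720,600),interpolation=cv2.INTER_CUBIC))
E
```

```text
time: 7.2
eef_pos: [0.5438, 0.203, 0.0965]
tool_rot: [-180.0, -0.1, 0.3]
ft_force: [-0.5, -0.1, -1.3]
grip_width: 0.0161
grip_force: 58.5
time: 8.2
eef_pos: [0.5423, 0.203, 0.0951]
tool_rot: [180.0, 0.0, 0.3]
ft_force: [-0.4, 0.1, -0.5]
grip_width: 0.0161
grip_force: 58.6
```

View pics/g2.png

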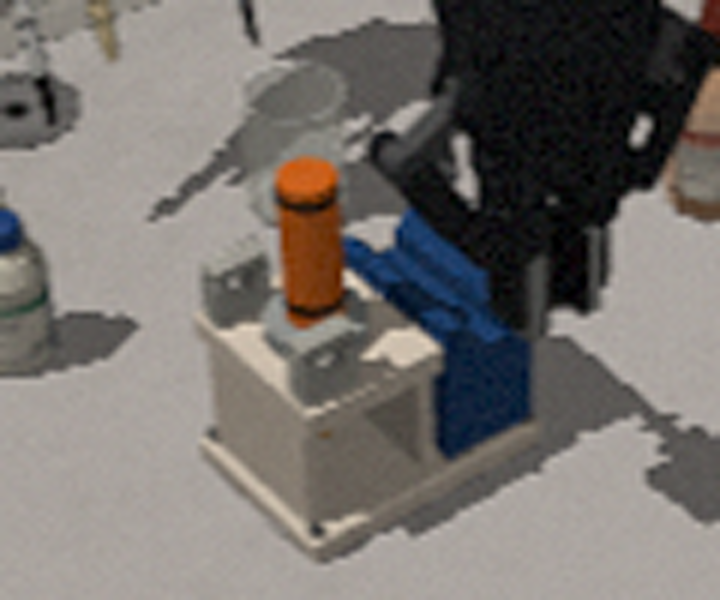

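The bore is empty, and the pin is held over the blue block, lined up with the notch. Lowering next.

```bash
python3 -m pendant '[[[-0.006,0,0],[0,0,0],0.1],[[0,0,0.02],[0,0,0],0.1],[[0,0,0.02],[0,0,0],0.1],[[0,0,0.02],[0,0,0],0.1],[[0,0,0.02],[0,0,0],0.1],[[0,0,0.006],[0,0,0],0.1],[[0,0,0.004],[0,0,0],0.1],[[0,0,0],[0,0,0],0.1]]'
python3 -m pendant '[[[0,0,0.002],[0,0,0],0.1],[[0,0,0.002],[0,0,0],0.1],[[0,0,0],[0,0,0],0.1],[[0,0,0],[0,0,0],0.1],[[0,0,0],[0,0,0],0.1],[[0,0,0],[0,0,0],0.1],[[0,0,0],[0,0,0],0.1],[[0,0,0],[0,0,0],0.1]]'
```

```text
time: 9.25
eef_pos: [0.5395, 0.203, 0.0503]
tool_rot: [-180.0, -0.0, 0.3]
ft_force: [0.7, -0.1, -0.9]
grip_width: 0.0159
grip_force: 58.5
time: 10.25
eef_pos: [0.5393, 0.203, 0.0482]
tool_rot: [-180.0, 0.0, 0.3]
ft_force: [0.6, 0.1, -0.5]
grip_width: 0.0157
grip_force: 58.5
```

```bash
python3 -m pendant '[[[0,0,0.002],[0,0,0],0.1],[[0,0,0],[0,0,0],0.1],[[0,0,0.002],[0,0,0],0.1],[[0,0,0],[0,0,0],0.1],[[0,0,0],[0,0,0],0.1],[[0,0,0],[0,0,0],0.1],[[0,0,0],[0,0,0],0.1],[[0,0,0],[0,0,0],0.1]]'
```

```text
time: 11.25
eef_pos: [0.5394, 0.203, 0.0463]
tool_rot: [-180.0, -0.0, 0.3]
ft_force: [-1.4, -1.0, 3.6]
grip_width: 0.0158
grip_force: 59.0
```

```bash
python3 -m pendant '[[[0,0,0],[0,0,0],0.25],[[0,0,0],[0,0,0],0.35],[[0,0,0],[0,0,0],0.5],[[0,0,0],[0,0,0],0.6],[[0,0,0],[0,0,0],0.6],[[0,0,-0.04],[0,0,0],0.6],[[0,0,-0.1],[0,0,0],0.6],[[0,0,-0.12],[0,0,0],0.6]]'
python3 - <<'E'
from h import *
b=grab('scene')['pixels'][215:315,215:335,::-1]
cv2.imwrite('pics/g3.png',cv2.resize(b,(720,600),interpolation=cv2.INTER_CUBIC))
E
```

```text
time: 12.25
eef_pos: [0.5386, 0.2027, 0.1777]
tool_rot: [180.0, 0.1, 0.3]
ft_force: [0.9, 0.3, 0.5]
grip_width: 0.0513
grip_force: 0.0
```

View pics/g3.png

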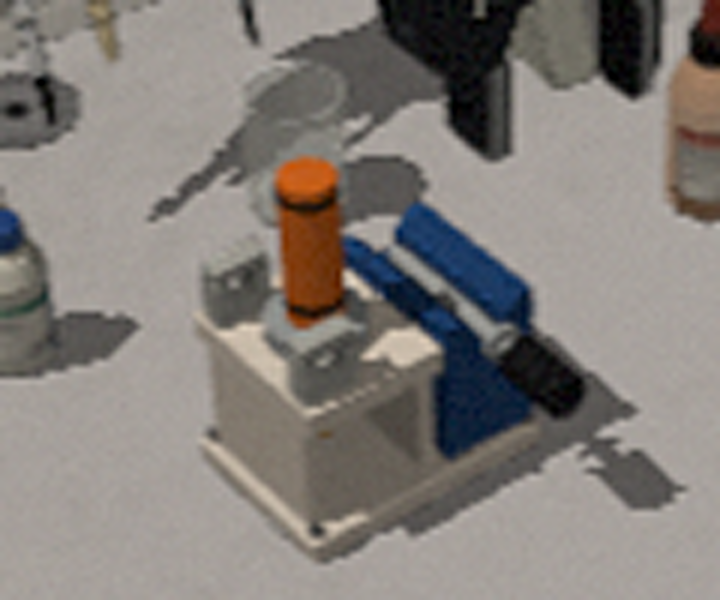

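The pin lies in the notch with the knob to the front, well centred. Next, move over the probe handle and descend.

```bash
python3 -m pendant '[[[0.03,-0.02,0],[0,0,0],0.6],[[0.04,-0.03,0],[0,0,0],0.6],[[0.04,-0.03,0],[0,0,0],0.6],[[0.029,-0.026,0],[0,0,0],0.6],[[0,0,0],[0,0,0],0.6],[[0,0,0],[0,0,0],0.6],[[0,0,0],[0,0,0],0.6],[[0,0,0],[0,0,0],0.6]]'
```

```text
time: 13.3
eef_pos: [0.6081, 0.2559, 0.1763]
tool_rot: [180.0, 0.0, 0.3]
ft_force: [-0.2, 0.1, -0.2]
grip_width: 0.051
grip_force: 0.0
```

```bash
python3 -m pendant '[[[0,0,0.04],[0,0,0],0.6],[[0,0,0.04],[0,0,0],0.6],[[0,0,0.04],[0,0,0],0.6],[[0,0,0.028],[0,0,0],0.6],[[0,0,0],[0,0,0],0.6],[[0,0,0],[0,0,0],0.45],[[0,0,0],[0,0,0],0.4],[[0,0,0],[0,0,0],0.35]]'
python3 -m pendant '[[[0,0,0],[0,0,0],0.3],[[0,0,0],[0,0,0],0.25],[[0,0,0],[0,0,0],0.2],[[0,0,0],[0,0,0],0.15],[[0,0,0],[0,0,0],0.1],[[0,0,0],[0,0,0],0.1],[[0,0,0],[0,0,0],0.1],[[0,0,0],[0,0,0],0.1]]'
```

```text
time: 14.3
eef_pos: [0.6092, 0.2566, 0.1032]
tool_rot: [-180.0, -0.1, 0.3]
ft_force: [-0.8, 0.3, -0.0]
grip_width: 0.0298
grip_force: 0.0
time: 15.3
eef_pos: [0.6089, 0.2564, 0.1027]
tool_rot: [-180.0, -0.0, 0.3]
ft_force: [-0.8, -0.8, 5.3]
grip_width: 0.0205
grip_force: 58.9
```

```bash
python3 -m pendant '[[[0,0,-0.01],[0,0,0],0.1],[[0,0,-0.03],[0,0,0],0.1],[[0,0,-0.04],[0,0,0],0.1],[[0,0,-0.04],[0,0,0],0.1],[[0,0,-0.04],[0,0,0],0.1],[[0,0,-0.03],[0,0,0],0.1],[[0,0,-0.03],[0,0,0],0.1],[[0,0,0],[0,0,0],0.1]]'
python3 - <<'E'
from h import *
np.set_printoptions(precision=4,suppress=True)
f=grab('scene');cv2.imwrite('pics/g4.png',cv2.resize(f['pixels'][150:310,220:420,::-1],(750,600),interpolation=cv2.INTER_CUBIC))
E
```

```text
time: 16.3
eef_pos: [0.6095, 0.2567, 0.2141]
tool_rot: [-179.9, -0.2, 0.3]
ft_force: [-0.8, -0.0, -1.2]
grip_width: 0.0207
grip_force: 58.7
```

View pics/g4.png

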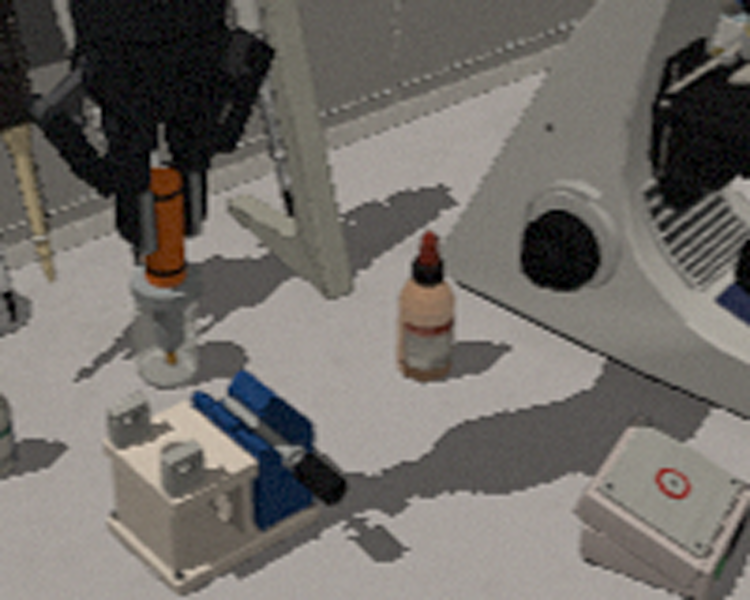

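The probe is lifted clear and hangs straight, tip at crop (172,362). The pin stays in the notch. Next I'll check the tip offset and travel to a hover over the plate.

```bash
python3 - <<'E'
from h import *
print(proj(load('scene'),[(.609,.2565,.1314)]))
E
python3 -m pendant '[[[-0.05,0.055,0],[0,0,0],0.1],[[-0.07,0.078,0],[0,0,0],0.1],[[-0.07,0.078,0],[0,0,0],0.1],[[-0.07,0.078,0],[0,0,0],0.1],[[-0.07,0.078,0],[0,0,0],0.1],[[-0.06,0.066,0],[0,0,0],0.1],[[-0.048,0.052,0],[0,0,0],0.1],[[0,0,0],[0,0,0],0.1]]'
python3 -m pendant '[[[0,0,0],[0,0,-0.9],0.1],[[0,0,0],[0,0,-0.9],0.1],[[0,0,0],[0,0,-0.46],0.1],[[0,0,0],[0,0.7,0],0.1],[[0,0,0],[0,0.7,0],0.1],[[0,0,0],[0,0.6,0],0.1],[[0,0,0],[0,0,0],0.1],[[0,0,0],[0,0,0],0.1]]'
```

```text
[[266.33749695 246.66396389]]
time: 17.35
eef_pos: [0.3885, 0.0116, 0.211]
tool_rot: [180.0, 0.2, 0.2]
ft_force: [1.1, 0.0, -0.8]
grip_width: 0.0205
grip_force: 58.9
time: 18.35
eef_pos: [0.3916, 0.0127, 0.2126]
tool_rot: [180.0, -20.0, 22.9]
ft_force: [0.5, 0.9, -1.0]
grip_width: 0.0206
grip_force: 59.0
```

```bash
cat > s.py <<'E'
from h import *
np.set_printoptions(precision=4,suppress=True)
f=load('scene');ring=np.array([.4292,.0307,.048]);print('proj ring',proj(f,[ring]))
K=f['camera_matrix'];R=cv2.Rodrigues(f['rvec'])[0];C=-R.T@f['tvec'].ravel();d=R.T@np.linalg.inv(K)@[399.5,279.1,1];r2=C+d*(.048-C[2])/d[2];print('ring2',r2)
ring=(ring+r2)/2
s=monitor.get_state();T=Ro.from_euler('xyz',s['tool_rot'],degrees=True).as_matrix();p=s['eef_pos']
n=np.array([-np.sin(.349)*np.cos(.4),-np.sin(.349)*np.sin(.4),np.cos(.349)])
tip=p+T[:,2]*.0827
print('tool z',T[:,2],-n,'tip',tip,'tool shift to ring /0.5:',T.T@(ring-tip)/.5, s['ft_force'])
E
python3 s.py
```

```text
proj ring [[400.1196 278.5722]]
ring2 [0.4288 0.0331 0.048 ]
tool z [ 0.3147  0.1328 -0.9399] [ 0.315   0.1332 -0.9397] tip [0.4176 0.0237 0.1349] tool shift to ring /0.5: [-0.0336 -0.0063  0.1726] [ 0.5235  0.8556 -1.0361]
```

```bash
python3 -m pendant '[[[-0.017,-0.003,0.02],[0,0,0],0.1],[[-0.017,-0.003,0.03],[0,0,0],0.1],[[0,0,0.03],[0,0,0],0.1],[[0,0,0.03],[0,0,0],0.1],[[0,0,0.025],[0,0,0],0.1],[[0,0,0.015],[0,0,0],0.1],[[0,0,0],[0,0,0],0.1],[[0,0,0],[0,0,0],0.1]]'
python3 - <<'E'
import h
h.grab('scene');h.grab('top')
E
sed -i 's/^f=.*ring=np/f=load("scene");ring=np/' s.py; python3 s.py; python3 - <<'E'
from h import *
a=load('scene')['pixels'][235:325,350:450,::-1];b=load('top')['pixels'][250:330,320:400,::-1]
cv2.imwrite('pics/g5.png',np.hstack([cv2.resize(a,(445,400),interpolation=cv2.INTER_CUBIC),cv2.resize(b,(350,400))]))
E
```

```text
time: 19.35
eef_pos: [0.3988, 0.0192, 0.1361]
tool_rot: [180.0, -20.0, 22.9]
ft_force: [0.7, -0.4, -1.1]
grip_width: 0.0203
grip_force: 59.0
proj ring [[400.1196 278.5722]]
ring2 [0.4288 0.0331 0.048 ]
tool z [ 0.316   0.1329 -0.9394] [ 0.315   0.1332 -0.9397] tip [0.4251 0.0301 0.0587] tool shift to ring /0.5: [ 0.0008 -0.0003  0.023 ] [-0.0323 -0.4581 -0.7138]
```

View pics/g5.png

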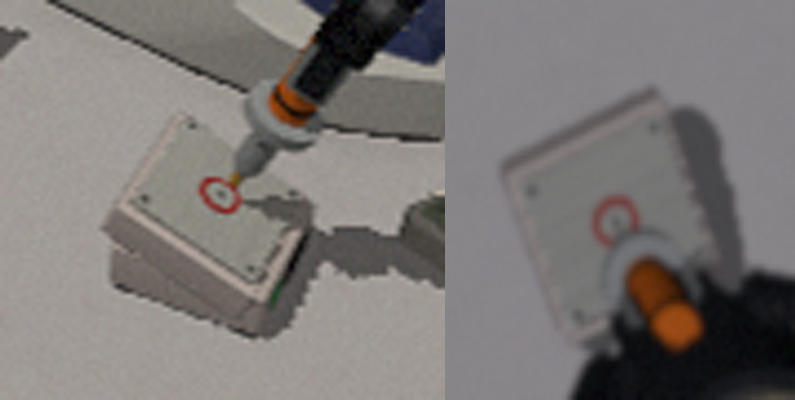

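The tip is about 11 mm above the plate and heading for the ring (scene crop: tip (235,183), ring (221,194)). Approaching slowly, reading the force.

```bash
python3 -m pendant '[[[0,0,0.006],[0,0,0],0.1],[[0,0,0.006],[0,0,0],0.1],[[0,0,0.004],[0,0,0],0.1],[[0,0,0],[0,0,0],0.1],[[0,0,0],[0,0,0],0.1],[[0,0,0],[0,0,0],0.1],[[0,0,0],[0,0,0],0.1],[[0,0,0],[0,0,0],0.1]]';python3 s.py|tail -1
python3 -m pendant '[[[0,0,0.004],[0,0,0],0.1],[[0,0,0.004],[0,0,0],0.1],[[0,0,0.004],[0,0,0],0.1],[[0,0,0],[0,0,0],0.1],[[0,0,0],[0,0,0],0.1],[[0,0,0],[0,0,0],0.1],[[0,0,0],[0,0,0],0.1],[[0,0,0],[0,0,0],0.1]]';python3 s.py|tail -1
```

```text
time: 20.45
eef_pos: [0.4012, 0.0203, 0.1284]
tool_rot: [180.0, -20.0, 22.9]
ft_force: [-1.0, 0.9, -0.4]
grip_width: 0.0206
grip_force: 59.0
tool z [ 0.3152  0.1331 -0.9397] [ 0.315   0.1332 -0.9397] tip [0.4272 0.0313 0.0507] tool shift to ring /0.5: [0.0017 0.0002 0.0064] [-0.9917  0.8565 -0.4045]
time: 21.45
eef_pos: [0.403, 0.021, 0.1228]
tool_rot: [180.0, -20.0, 22.9]
ft_force: [0.3, -0.2, 0.1]
grip_width: 0.0208
grip_force: 59.1
tool z [ 0.3152  0.1331 -0.9396] [ 0.315   0.1332 -0.9397] tip [0.4291 0.032  0.0451] tool shift to ring /0.5: [ 0.0017  0.0002 -0.0056] [ 0.3029 -0.1611  0.0908]
```

```bash
python3 -m pendant '[[[0,0,0.003],[0,0,0],0.1],[[0,0,0.003],[0,0,0],0.1],[[0,0,0],[0,0,0],0.1],[[0,0,0],[0,0,0],0.1],[[0,0,0],[0,0,0],0.1],[[0,0,0],[0,0,0],0.1],[[0,0,0],[0,0,0],0.1],[[0,0,0],[0,0,0],0.1]]'
python3 - <<'E'
from h import *
F=[]
for i in range(12): f=grab('scene');F.append(monitor.get_state()['ft_force'])
F=np.array(F);n=np.array([-.315,-.133,.94]);print(F.mean(0),(F@n).mean(),(F@n).std())
cv2.imwrite('pics/g6.png',cv2.resize(f['pixels'][245:305,365:445,::-1],(800,600),interpolation=cv2.INTER_CUBIC))
E
python3 s.py|tail -1
```

```text
time: 22.45
eef_pos: [0.404, 0.0214, 0.12]
tool_rot: [180.0, -20.0, 22.9]
ft_force: [-1.1, -0.4, 2.0]
grip_width: 0.0207
grip_force: 59.2
[-1.09004634 -0.30501927  1.98285178] 2.247812836566626 0.5490695779788523
tool z [ 0.3152  0.1331 -0.9397] [ 0.315   0.1332 -0.9397] tip [0.4301 0.0324 0.0422] tool shift to ring /0.5: [ 0.0017  0.0002 -0.0117] [-1.9742 -0.544   1.5035]
```

View pics/g6.png

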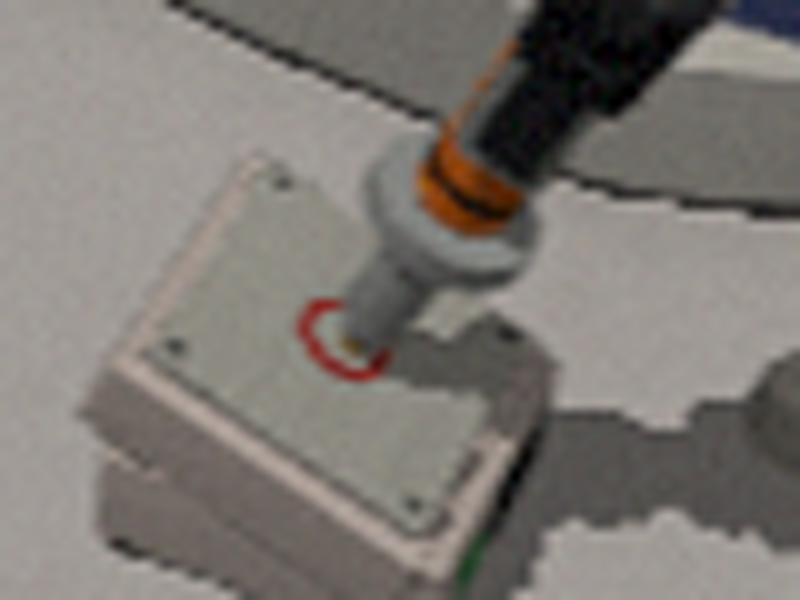

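The tip sits at (352,345), inside the ring centred near (345,340). The force is about 3 N once the probe's weight is allowed for, so the tip is roughly half in. Handing in.

```bash
python3 -c "
from station import order
print(order.finish_job())"
```

```text
the job is handed in; nothing more can be done
None
```

The job is handed in, though no verdict came back: the pin lies in the notch with its knob to the front, and the probe is still gripped square to the plate, tip inside the red ring and about 5–6 mm in (estimated from a push of roughly 3 N), after about 23 s of the 48 s.

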